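# Reset a shock absorber's damping clicker

## Robot

A 6-joint arm with a two-finger parallel gripper is mounted at the origin on the work surface. World frame = base frame: x ahead of the robot, y to its left, z up, the work surface at z = 0. Lengths are in m, angles in degrees, forces in N, time in s.
With the tool pointing down it reaches from about 0.35 to 0.8 m from the base axis. Payload 7.3 kg.
Tool frame: the origin (TCP) lies at the very end of the fingers, on their centre line; the grasp point (between the pads) lies 19 mm behind it; z points along the fingers, y is the line along which they close (so a half turn about z gives the same grasp; the last joint's range is limited). The gripper opens to 85 mm and grips with 20 to 120 N. Pads are 22 mm wide; open, the fingers measure 114 mm over their backs; the gripper's body (76 mm by 85 mm) begins 54 mm behind the grasp point. The pads swing forward as they close: fully open they stand 13 mm farther back than shut.
Start: joints at [-8.365, 19.595, 87.324, -0, 73.075, -8.365], TCP at [0.525, 0, 0.231] pointing down, gripper open.
Joint ranges: [-145.02, 145.02], [-44.19, 115.74], [2.07, 154.8], [-57.11, 237.11], [16.16, 152.29], [-177.93, 177.93]. Speed limits (degrees/s): [147.25, 147.25, 180, 180, 180, 180].

## Interface

Orientations are given as [roll, pitch, yaw] about the fixed x, y, z axes, in that order (R = Rz(yaw) Ry(pitch) Rx(roll)).
In Python, from plant import env gives the robot as it stands.
- The arm moves only by the tool arm_command, never from a script. Its argument "deltas" is a list of rows, each an object with "rot": the turn, a rotation vector about the tool's x, y, z in degrees, a list of three; "dp": the shift along the tool's x, y, z in m, a list of three; "fingers": the finger opening in m, from 0 to 0.0854. A call has 1 to 5 rows; each row is the pose to reach, as a shift and turn from the pose commanded when the call began, along the tool's axes at that moment; what a row does not reach only later rows make up. A row lasts 1/8 s, in which the tool goes at most 62.5 mm and 10.7 degrees, less where a joint would pass 70% of its speed; a pose out of reach is approached as far as the arm can. A call with a gripper value outside its range is refused whole. The fingers move at their own pace and stop on an object; the grip force is fixed at half the most. Time passes only in rows, so rows that repeat a pose let the fingers close. It gives the time, the measured TCP pose, the force, the opening and the grip force at its end, in the units of the state.
- env.get_obs(): the state, without advancing time (a new reading comes with each control period).
- env.read_camera(name): name is "scene" or "side" or "wrist"; returns the picture (400x640x3 uint8, red, green, blue); there is no depth.
- env.get_calibration(name): a dict with "fx", "fy", "cx", "cy" (pixels), "distortion" ([k1, k2, p1, p2, k3] as OpenCV has them; the pictures are not rectified), "world_from_camera" (4x4, takes a point from camera to world coordinates); the wrist camera has in their place "mount" (4x4, takes a point from camera to tool coordinates, whose origin is the TCP and whose axes are the flange's). Camera axes: x right, y down, z forward; pixel columns grow to the right and rows downward; lengths in m; the calibration is good to about 2 mm. A picture is of the moment at which its call begins: read the wrist's pose just before it. get_calibration takes no time and is no camera call.
- env.close_job(): hands the job in; it is judged then, once.
Trained networks look in the newest picture that a camera, given by its name, has taken for a name from the list of things; names that differ only in an ending like _2 or _b are one class to them, and where a whole thing is asked for, a point or a joint stands for the part that bears it (a point fixed in the world has none). Each returns a list of dicts, best first, with "confidence" (0 to 1); they miss things now and then, are a little off and sometimes report something else, mostly with a low value. They report only what shows in the picture. A call takes as long as a camera call. They do not tell look-alikes from the thing itself.
- env.regions_of(camera, name): "pixels" (400x640 bool, what is visible of it) and "position" ([column, row] in pixels, amid what is visible of it).
The state is a dict: "t": time; "joint_positions": joint angles; "joint_velocities": joint speeds; "effort": joint torques, N m; "tool_pos": TCP position; "tool_rot": TCP orientation; "contact_force": force on the tool from outside, world axes, zero at the start; "torque": the same for the moment, N m; "width": opening from 0.0 (shut) to 1.0 (fully open); "grasp_force": force on a finger pad.
Only numpy, scipy, OpenCV 4.12 (cv2) and the standard library are available. Lean on these libraries where they do the work, as an engineer would, in place of code of your own. Each camera call takes 0.05 s, during which the arm holds its last target. There are 200 camera calls.

## Task

Set the damping on the shock reservoir that has the orange dial: turn that dial clockwise, seen from above, all the way to its stop, then turn it back three clicks and let go of it. Leave the blue dial on the other reservoir as it is.

Things in the scene. Friction and masses are not known exactly. Their poses are not given: they have to be found in the camera images.
- res_orange: Shock reservoir with the orange dial: dark canister 52 mm across, upright on a 90 x 90 x 30 mm wooden block fixed to the bench. Origin under the block's middle, z up; its x points to a large red dot on the cap, the clockwise stop. Black dots anticlockwise from it mark clicks 1 to 10. Cap 68 mm across, its top 124 mm above the bench. A twin with a blue dial is 200 mm or more away.
- orange_dial (a joint): Orange dial's angle in rad on its vertical axis: 0 at the clockwise stop, growing anticlockwise seen from above, up to 4.19. It clicks every 24 degrees (0.419 rad), counted from the stop (click 0). Let go between clicks, it springs into the nearer one; a click takes about 0.05 N m to pass. It starts one or two clicks from the clockwise stop.
- orange_top (a point): Top of the orange dial's grip bar, on its axis, 155 mm above the bench; turns with the dial. z up, x along the bar to its white-striped pointer end, which is over the red dot at the stop. Bar 40 mm long (x), 12 mm wide (y), 24 mm tall, on a disc 44 mm across, 6 mm thick. Grip the bar across its width from above.
- blue_tip (a point): Top of the pointer end of the blue dial's grip bar, 155 mm above the bench and 20 mm from that dial's axis (its x points outwards along the bar); turns with the blue dial. The blue dial and its reservoir are like the orange one but for the colour. Not to be turned.
Mind the look-alikes: they are no part of the job. What is shaped like the res_orange but turquoise is not meant.

How it is judged (in metres and radians):
On the way:
1. the orange dial has been turned clockwise to its stop (within 8.5 degrees) (value of joint orange_dial below 0.15 rad), for 0.1 s.
At the end, for the whole second after the job is handed in: The orange dial, having been at its clockwise stop, rests at the third click back from it: 72 degrees, within 11 degrees. It is at rest and let go, and the blue dial has not been turned (its pointer tip within 6 mm of where it was; a click is 8 mm) (value of joint orange_dial between 1.067 and 1.447 rad and velocity of joint orange_dial between -0.1 and 0.1 rad/s and distance of blue_tip from where it was at the start of the episode below 0.006 m); the robot touches nothing.
It fails at once if the blue dial is turned: its pointer tip goes more than 6 mm from where it was (distance of blue_tip from where it was at the start of the episode above 0.006 m).
It also fails if it takes over 38 s, if anything falls off the work surface, if the arm or the gripper's body presses on something with over 40 N, if the wrist force passes 120 N, or if a joint passes its speed limit or range.

## Working session

There is one attempt and no reset: what is moved stays moved. The work goes in short steps, Python scripts to look and compute and a tool call to move; the robot and the scene stay as the last step left them, time stands still between calls to the robot, and variables do not carry over. Pictures are saved under pics/ and viewed, at most 10 in all, crops included, and the job is handed in when it is done.

Besides the shell and the picture viewer there is one more tool, called as name([rows], argument=value, ...), one row to a line, values as JSON. arm_command: Moves the arm, as the interface text tells. Its arguments: {"type":"object","properties":{"deltas":{"type":"array"}},"required":["deltas"]}

```bash
mkdir -p pics; ls; python3 - <<'E'
from plant import env
import cv2,numpy as np
a=env.read_camera("scene");b=env.read_camera("side")
cv2.imwrite("pics/a.png",a[...,::-1]);cv2.imwrite("pics/b.png",b[...,::-1])
for c in("scene","side","wrist"):
    print(c,env.get_calibration(c))
for c in("scene","side"):
    for n in("orange_dial","res_orange"):
        print(c,n,[(r["confidence"],r["position"],r["pixels"].sum()) for r in env.regions_of(c,n)])
print(env.get_obs())
E
```

```text
pics
scene {'fx': 409.33355322675607, 'fy': 409.33355322675607, 'cx': 319.50116126953736, 'cy': 204.9751300020858, 'distortion': array([-0.06528022,  0.        ,  0.        ,  0.        ,  0.        ]), 'world_from_camera': array([[-0.46007508,  0.71408569, -0.52764813,  1.00861754],
       [ 0.88782471,  0.37662957, -0.26441909,  0.18597472],
       [ 0.00991   , -0.59011168, -0.8072608 ,  0.71526162],
       [ 0.        ,  0.        ,  0.        ,  1.        ]])}
side {'fx': 375.5452173691605, 'fy': 375.5452173691605, 'cx': 322.0311996673936, 'cy': 200.60685469110334, 'distortion': array([0.02042523, 0.        , 0.        , 0.        , 0.        ]), 'world_from_camera': array([[-0.98317373, -0.11210134,  0.14423146,  0.48034283],
       [-0.18258935,  0.62696116, -0.75735119,  0.56090506],
       [-0.00552744, -0.77094292, -0.63688025,  0.59907021],
       [ 0.        ,  0.        ,  0.        ,  1.        ]])}
wrist {'fx': 337.8642088750459, 'fy': 337.8642088750459, 'cx': 322.88102806595725, 'cy': 204.00449733615727, 'distortion': array([-0.05909491,  0.        ,  0.        ,  0. 
[... 686 characters left out ...]
t': 0.3, 'joint_positions': array([-8.36609891e+00,  1.96103034e+01,  8.73406319e+01,  2.91745333e-04,
        7.30749415e+01, -8.36307173e+00]), 'joint_velocities': array([-0.0456082 , -0.14109284, -0.16510832,  0.01214791, -0.09828983,
       -0.06617189]), 'effort': array([ 8.97894461e-05, -4.33165956e+01, -2.45881051e+01, -2.70831188e-04,
        3.97925745e-03, -4.57242811e-05]), 'tool_pos': array([5.24890896e-01, 3.14623423e-05, 2.31085779e-01]), 'tool_rot': array([-1.79974439e+02, -4.03976139e-03,  8.99968869e+01]), 'contact_force': array([ 0.30608241, -0.14812625,  0.08350901]), 'torque': array([-0.00298336,  0.02739386, -0.02372863]), 'grasp_force': 0.0, 'width': 0.9983772618498397}
```

View pics/a.png

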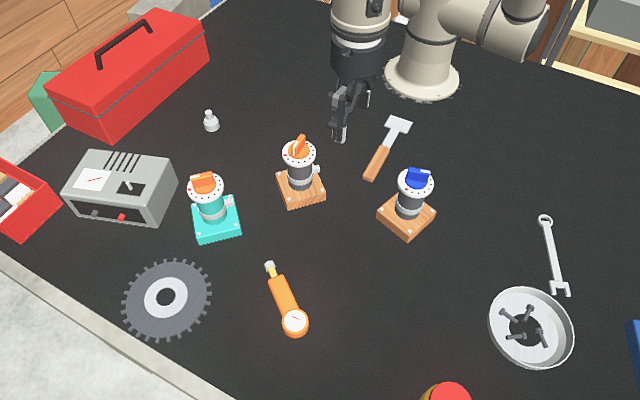

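View pics/b.png

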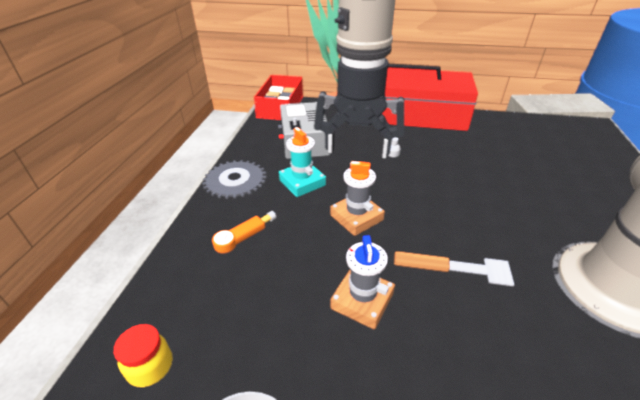

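The scene view shows the wooden-block reservoir with the orange dial at (298,150), a turquoise look-alike at (205,185), and the blue one at (417,178). In the side view, the orange dial is at (360,172) and the blue at (367,250).

```bash
cat > h.py <<'E'
from plant import env
import cv2,numpy as np
from scipy.spatial.transform import Rotation as R
def cam(c,o=None):
    k=env.get_calibration(c);K=np.array([[k["fx"],0,k["cx"]],[0,k["fy"],k["cy"]],[0,0,1]])
    if c=="wrist":
        T=np.eye(4);T[:3,:3]=R.from_euler("xyz",o["tool_rot"],degrees=True).as_matrix();T[:3,3]=o["tool_pos"];T=T@k["mount"]
    else:T=k["world_from_camera"]
    return K,k["distortion"],T
def atz(c,px,z,o=None):
    K,d,T=cam(c,o);p=cv2.undistortPoints(np.array(px,float).reshape(-1,1,2),K,d)[:,0]
    v=np.c_[p,np.ones(len(p))]@T[:3,:3].T
    return T[:3,3]+v*((z-T[2,3])/v[:,2])[:,None]
def proj(c,P,o=None):
    K,d,T=cam(c,o);W=np.linalg.inv(T)
    return cv2.projectPoints(np.array(P,float).reshape(-1,1,3),W[:3,:3],W[:3,3],K,d)[0][:,0]
E
python3 - <<'E'
from h import *
print(atz("scene",[[297.8,152],[417,178]],.14),atz("side",[[359.7,172.7],[367,252]],.14))
E
```

```text
[[ 0.53998737 -0.09748263  0.14      ]
 [ 0.49414008  0.12812484  0.14      ]] [[ 0.52305113 -0.08971029  0.14      ]
 [ 0.4872954   0.13242923  0.14      ]]
```

arm_command([
  {"rot":[0,0,0],"dp":[-0.045,0.003,-0.02],"fingers":0.0854},
  {"rot":[0,0,0],"dp":[-0.09,0.005,-0.03],"fingers":0.0854},
  {"rot":[0,0,0],"dp":[-0.09,0.005,-0.03],"fingers":0.0854},
  {"rot":[0,0,0],"dp":[-0.09,0.005,-0.03],"fingers":0.0854},
])

```text
t: 0.8
tool_pos: [0.5297, -0.0896, 0.2609]
tool_rot: [-180.0, -0.0, 90.0]
contact_force: [-0.2, -0.1, -0.5]
width: 1.001
grasp_force: 0.0
```

```bash
python3 - <<'E'
from h import *
o=env.get_obs();a=env.read_camera("wrist")
print(o["t"],o["tool_pos"],o["tool_rot"])
r=env.regions_of("wrist","orange_dial");print([(x["confidence"],x["position"],x["pixels"].sum()) for x in r])
for x in r: print(atz("wrist",[x["position"]],.14,o))
np.save("o.npy",o,allow_pickle=True)
x,y=map(int,r[0]["position"]);x=max(x,100);y=max(y,75)
c=a[y-75:y+75,x-100:x+100];print(x-100,y-75)
cv2.imwrite("pics/c.png",cv2.resize(c[...,::-1],None,fx=4,fy=4,interpolation=cv2.INTER_CUBIC))
E
```

```text
0.8 [ 0.5297348  -0.08958335  0.26093009] [-1.79961421e+02 -3.98057749e-02  8.99706977e+01]
[(0.92, [317.1, 207.1], np.int64(1937)), (0.92, [487.0, 304.4], np.int64(347))]
[[ 0.5250663  -0.09778193  0.14      ]]
[[ 0.68164587 -0.19248464  0.14      ]]
217 132
```

View pics/c.png

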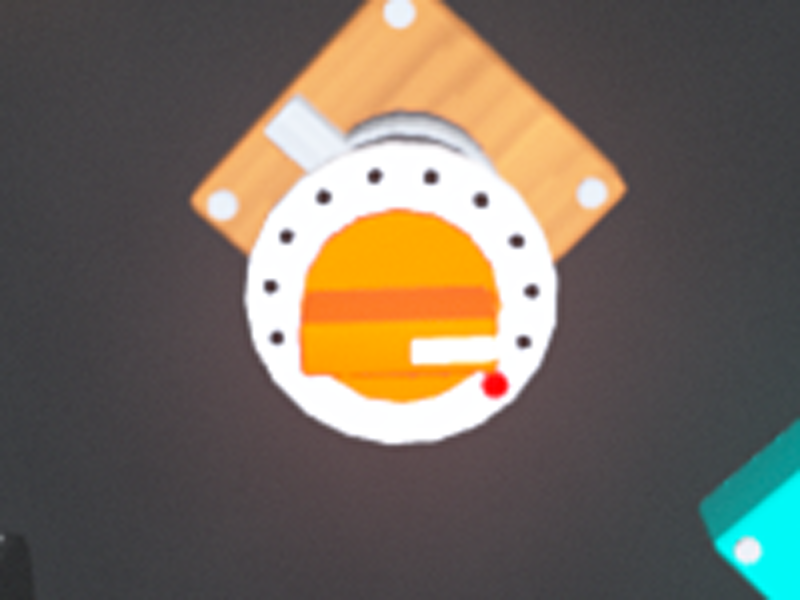

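The wrist crop shows the orange dial's cap centre at about crop (401,291), the red dot at (495,385), and the bar top spanning (301,349) to (498,342) with its white-striped pointer to the right (+x). The turquoise look-alike is at the lower right.

```bash
python3 - <<'E'
from h import *
o=np.load("o.npy",allow_pickle=True).item()
f=lambda L:np.array(L)/4+[216.6,131.6]
D=atz("wrist",f([[495,385],[523,342],[531,291],[516,241],[481,200],[431,177],[375,176],[323,197],[287,236],[270,286],[277,338]]),.124,o)[:,:2]
B=atz("wrist",f([[301,349],[498,342],[302,322],[498,317]]),.155,o)[:,:2]
A=np.c_[2*D,np.ones(11)];s=np.linalg.lstsq(A,(D**2).sum(1),rcond=None)[0];c=s[:2]
print("centre",c,"r",np.sqrt(s[2]+c@c)); an=lambda v:np.degrees(np.arctan2(v[1],v[0]))
print([round(an(d-c),1) for d in D]); print("bar",B,B[:2].mean(0),an(B[1]-B[0]),an(B[3]-B[2]),np.linalg.norm(B[1]-B[0]))
E
```

```text
centre [ 0.52443323 -0.1029936 ] r 0.028501013526877637
[np.float64(-43.0), np.float64(-19.1), np.float64(5.0), np.float64(28.9), np.float64(52.9), np.float64(76.6), np.float64(100.6), np.float64(124.9), np.float64(148.6), np.float64(172.9), np.float64(-162.8)]
bar [[ 0.50551201 -0.10253653]
 [ 0.54407438 -0.10104057]
 [ 0.50586279 -0.09693779]
 [ 0.54398553 -0.09587457]] [ 0.5247932  -0.10178855] 2.221572338957886 1.5975350411693523 0.03859137014973322
```

arm_command([
  {"rot":[0,0,10],"dp":[-0.006,-0.002,0],"fingers":0.05},
  {"rot":[0,0,20],"dp":[-0.013,-0.005,0],"fingers":0.05},
  {"rot":[0,0,30],"dp":[-0.013,-0.005,0],"fingers":0.05},
  {"rot":[0,0,40],"dp":[-0.013,-0.005,0],"fingers":0.05},
  {"rot":[0,0,50],"dp":[-0.013,-0.005,0],"fingers":0.05},
])

```text
t: 1.52
tool_pos: [0.5249, -0.1017, 0.2611]
tool_rot: [-180.0, 0.0, 39.8]
contact_force: [0.3, -0.5, -0.1]
width: 0.587
grasp_force: 0.0
```

arm_command([
  {"rot":[0,0,10],"dp":[0,0,0.01],"fingers":0.05},
  {"rot":[0,0,20],"dp":[0,0,0.02],"fingers":0.05},
  {"rot":[0,0,30],"dp":[0,0,0.04],"fingers":0.05},
  {"rot":[0,0,36],"dp":[0,0,0.05],"fingers":0.05},
  {"rot":[0,0,36],"dp":[0,0,0.05],"fingers":0.05},
])

```text
t: 2.15
tool_pos: [0.5245, -0.1018, 0.2105]
tool_rot: [-179.9, 0.1, 4.1]
contact_force: [-0.6, -0.2, -0.2]
width: 0.587
grasp_force: 0.0
```

```bash
python3 - <<'E'
from h import *
o=env.get_obs();a=env.read_camera("wrist")
print(o["t"],o["tool_pos"],o["tool_rot"],o["joint_positions"])
np.save("o.npy",o,allow_pickle=True)
c=a[100:325,170:470].copy()
c=cv2.resize(c[...,::-1],None,fx=2.66667,fy=2.66667,interpolation=cv2.INTER_CUBIC)
cv2.imwrite("pics/d.png",c)
E
```

```text
2.15 [ 0.5245438  -0.10177008  0.21048022] [-1.79944262e+02  1.07528564e-01  4.14284340e+00] [-1.92055394e+01  2.16363460e+01  8.76812040e+01  9.06219722e-03
  7.08032638e+01  6.66486807e+01]
```

View pics/d.png

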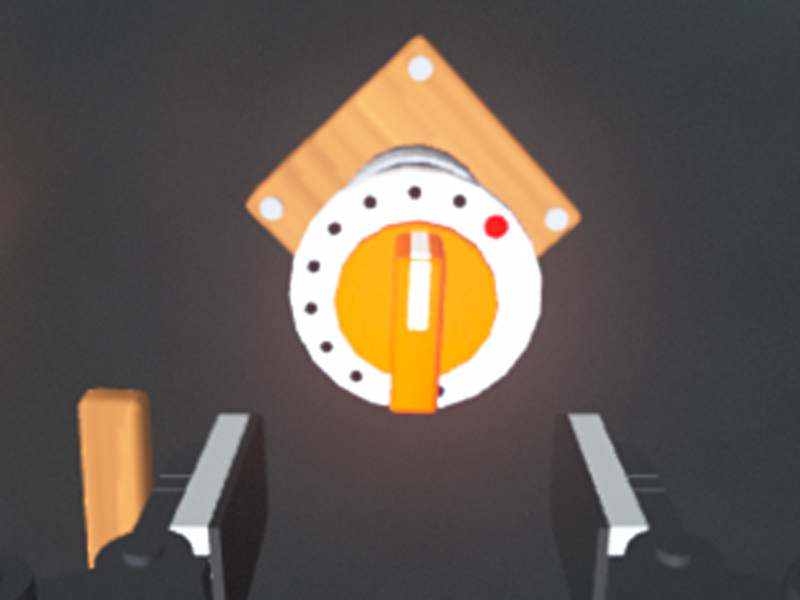

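The dial is at click 2: the pointer is at crop (418,235) under dot 2, and the red dot is at (496,226). The bar lies between the open fingers, nearly aligned with them.

```bash
python3 - <<'E'
from h import *
o=np.load("o.npy",allow_pickle=True).item()
f=lambda L:np.array(L)/2.66667+[169.7,99.7]
D=atz("wrist",f([[496,226],[460,201],[415,192],[370,202],[334,228],[314,266],[311,308],[326,347],[356,376]]),.124,o)[:,:2]
B=atz("wrist",f([[395,258],[441,258],[391,411],[436,411]]),.155,o)[:,:2]
A=np.c_[2*D,np.ones(9)];s=np.linalg.lstsq(A,(D**2).sum(1),rcond=None)[0];c=s[:2]
print(c,np.sqrt(s[2]+c@c)); an=lambda v:np.degrees(np.arctan2(v[1],v[0]))
print([round(an(d-c),1) for d in D],B.mean(0),an(B[:2].mean(0)-B[2:].mean(0)))
E
```

```text
[ 0.52427381 -0.10319609] 0.028602053784058962
[np.float64(-42.7), np.float64(-19.2), np.float64(4.9), np.float64(29.1), np.float64(52.9), np.float64(76.7), np.float64(100.9), np.float64(125.0), np.float64(148.8)] [ 0.52492312 -0.10282981] 2.779348215932371
```

arm_command([
  {"rot":[0,0,0],"dp":[0,0.001,0.03],"fingers":0.05},
  {"rot":[0,0,0],"dp":[0,0.001,0.06],"fingers":0.05},
  {"rot":[0,0,0],"dp":[0,0.001,0.076],"fingers":0.05},
  {"rot":[0,0,0],"dp":[0,0.001,0.076],"fingers":0.03},
  {"rot":[0,0,0],"dp":[0,0.001,0.076],"fingers":0.02},
])

```text
t: 2.82
tool_pos: [0.5258, -0.104, 0.1365]
tool_rot: [180.0, -0.1, 4.1]
contact_force: [-0.4, -0.9, -0.3]
width: 0.236
grasp_force: 0.0
```

arm_command([
  {"rot":[0,0,0],"dp":[0,0,0],"fingers":0.0},
  {"rot":[0,0,0],"dp":[0,0,0],"fingers":0.0},
  {"rot":[0,0,0],"dp":[0,0,0],"fingers":0.0},
  {"rot":[0,0,0],"dp":[0,0,0],"fingers":0.0},
  {"rot":[0,0,0],"dp":[0,0,0],"fingers":0.0},
])

```text
t: 3.45
tool_pos: [0.5256, -0.1036, 0.1367]
tool_rot: [180.0, -0.1, 4.0]
contact_force: [-1.4, 3.6, 5.6]
width: 0.12
grasp_force: 59.7
```

arm_command([
  {"rot":[0,0,8],"dp":[0,0,0],"fingers":0.0},
  {"rot":[0,0,16],"dp":[0,0,0],"fingers":0.0},
  {"rot":[0,0,24],"dp":[0,0,0],"fingers":0.0},
  {"rot":[0,0,32],"dp":[0,0,0],"fingers":0.0},
  {"rot":[0,0,40],"dp":[0,0,0],"fingers":0.0},
])

```text
t: 4.08
tool_pos: [0.5254, -0.1044, 0.1367]
tool_rot: [180.0, -0.1, -36.2]
contact_force: [-2.2, -0.0, 6.2]
width: 0.123
grasp_force: 60.1
```

arm_command([
  {"rot":[0,0,4],"dp":[0,0,0],"fingers":0.0},
  {"rot":[0,0,8],"dp":[0,0,0],"fingers":0.0},
  {"rot":[0,0,8],"dp":[0,0,0],"fingers":0.0},
  {"rot":[0,0,8],"dp":[0,0,0],"fingers":0.0},
])

```text
t: 4.58
tool_pos: [0.5253, -0.1045, 0.1367]
tool_rot: [180.0, -0.1, -43.9]
contact_force: [-3.2, -2.0, 6.2]
width: 0.125
grasp_force: 60.2
```

```bash
python3 - <<'E'
from h import *
o=env.get_obs();print(o["tool_rot"],o["torque"],o["contact_force"],o["grasp_force"])
a=env.read_camera("wrist")
cv2.imwrite("pics/e.png",cv2.resize(a[200:400,170:470,::-1],None,fx=2.66667,fy=2.66667,interpolation=cv2.INTER_CUBIC))
E
```

```text
[ 1.79980305e+02 -1.20791204e-01 -4.39052393e+01] [-0.06953721  0.5526719   0.51288929] [-3.15612515 -2.0068806   6.15399486] 60.240933895111084
```

View pics/e.png

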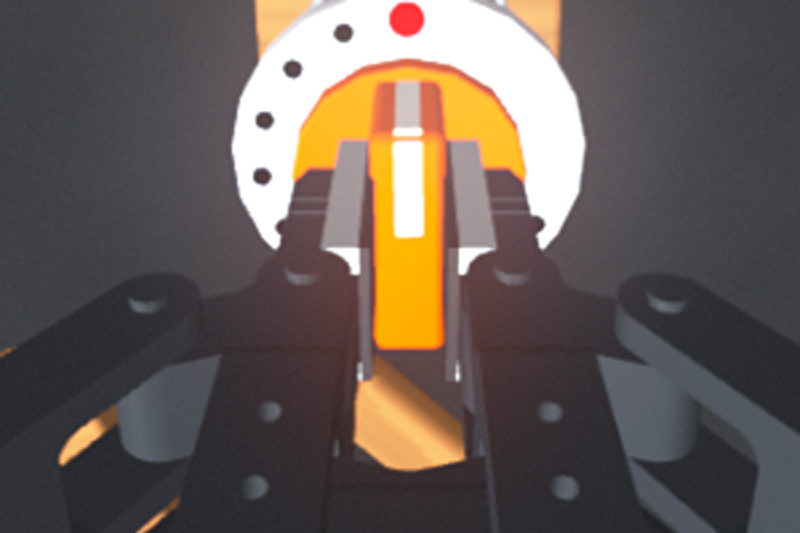

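The pointer is over the red dot at (407,20), so the dial is at the stop, and the torque of 0.5 N m agrees. I'll nudge it slightly further, then turn back 72°.

arm_command([
  {"rot":[0,0,2],"dp":[0,0,0],"fingers":0.0},
  {"rot":[0,0,2],"dp":[0,0,0],"fingers":0.0},
  {"rot":[0,0,-7],"dp":[0,0,0],"fingers":0.0},
  {"rot":[0,0,-15],"dp":[0,0,0],"fingers":0.0},
  {"rot":[0,0,-23],"dp":[0,0,0],"fingers":0.0},
])

```text
t: 5.25
tool_pos: [0.5256, -0.1041, 0.1368]
tool_rot: [-180.0, -0.1, -20.7]
contact_force: [-1.8, 2.3, 6.1]
width: 0.123
grasp_force: 60.0
```

arm_command([
  {"rot":[0,0,-8],"dp":[0,0,0],"fingers":0.0},
  {"rot":[0,0,-16],"dp":[0,0,0],"fingers":0.0},
  {"rot":[0,0,-24],"dp":[0,0,0],"fingers":0.0},
  {"rot":[0,0,-32],"dp":[0,0,0],"fingers":0.0},
  {"rot":[0,0,-40],"dp":[0,0,0],"fingers":0.0},
])

```text
t: 5.88
tool_pos: [0.5256, -0.1033, 0.1367]
tool_rot: [-180.0, -0.1, 19.2]
contact_force: [-1.6, 4.7, 6.3]
width: 0.125
grasp_force: 61.0
```

arm_command([
  {"rot":[0,0,-5],"dp":[0,0,0],"fingers":0.0},
  {"rot":[0,0,-10],"dp":[0,0,0],"fingers":0.0},
  {"rot":[0,0,-10],"dp":[0,0,0],"fingers":0.0},
  {"rot":[0,0,-10],"dp":[0,0,0],"fingers":0.0},
])

```text
t: 6.38
tool_pos: [0.5255, -0.1031, 0.1367]
tool_rot: [180.0, -0.1, 29.0]
contact_force: [-1.7, 5.6, 7.3]
width: 0.127
grasp_force: 60.2
```

```bash
python3 - <<'E'
from h import *
o=env.get_obs();print(o["tool_rot"],o["torque"],o["contact_force"],o["grasp_force"])
a=env.read_camera("wrist")
cv2.imwrite("pics/f.png",cv2.resize(a[200:400,170:470,::-1],None,fx=2.66667,fy=2.66667,interpolation=cv2.INTER_CUBIC))
E
```

```text
[ 1.79995479e+02 -1.18959205e-01  2.90256851e+01] [ 0.84159868  0.28972285 -0.02992647] [-1.7377803   5.5692975   7.25240726] 60.248849987983704
```

View pics/f.png

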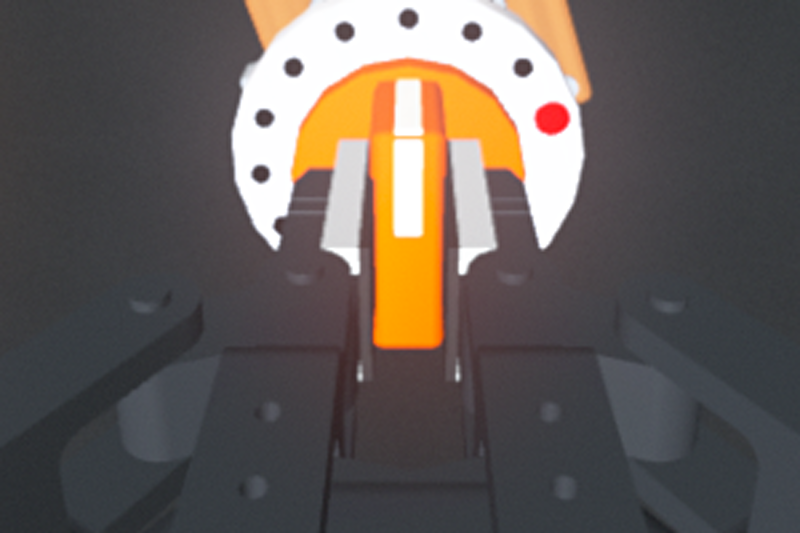

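The pointer is on the third black dot at (408,18), with the red dot at (552,118). Next I release the dial and retreat upward.

arm_command([
  {"rot":[0,0,0],"dp":[0,0,0],"fingers":0.03},
  {"rot":[0,0,0],"dp":[0,0,0],"fingers":0.05},
  {"rot":[0,0,0],"dp":[0,0,0],"fingers":0.05},
  {"rot":[0,0,0],"dp":[0,0,-0.02],"fingers":0.05},
  {"rot":[0,0,0],"dp":[0,0,-0.05],"fingers":0.05},
])

```text
t: 7.05
tool_pos: [0.5245, -0.104, 0.185]
tool_rot: [-179.9, 0.1, 29.0]
contact_force: [0.2, -0.3, 0.6]
width: 0.588
grasp_force: 0.0
```

arm_command([
  {"rot":[0,0,0],"dp":[0,0,-0.03],"fingers":0.05},
  {"rot":[0,0,0],"dp":[0,0,-0.03],"fingers":0.05},
  {"rot":[0,0,0],"dp":[0,0,-0.03],"fingers":0.05},
])

```text
t: 7.42
tool_pos: [0.5247, -0.1039, 0.2145]
tool_rot: [-180.0, 0.0, 29.0]
contact_force: [0.4, -0.3, -0.0]
width: 0.585
grasp_force: 0.0
```

```bash
python3 - <<'E'
from h import *
a=env.read_camera("wrist")
cv2.imwrite("pics/g.png",cv2.resize(a[100:325,170:470,::-1],None,fx=2.66667,fy=2.66667,interpolation=cv2.INTER_CUBIC))
E
```

```text
(no output)
```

View pics/g.png

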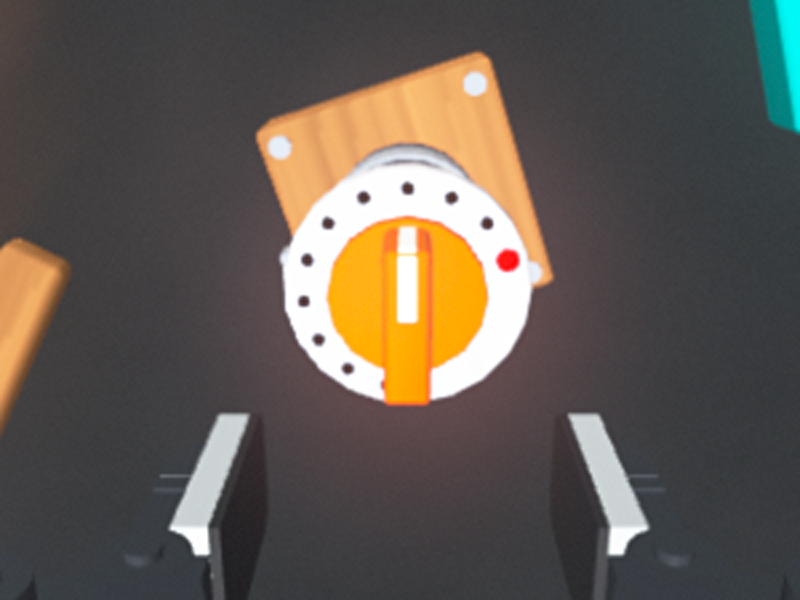

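With the dial released, the pointer stays on dot 3 at (408,188), with the red dot at (508,260).

```bash
python3 -c "
from plant import env
print(env.close_job())"
```

```text
the job is handed in; nothing more can be done
None
```

The orange dial was turned clockwise to its stop, set back to the third click and let go. The blue dial was not touched, and I handed the job in at about 7.5 s; no verdict came back.

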